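# Throw out the tub with the used filter cartridge

### The job

One of the three identical lidded tubs holds the used red filter cartridge: lift lids to find it, and lay that tub's lid flat in the empty green tray. Then push the open tub, cartridge and all, along the bench and over the far edge so that both drop into the yellow waste bin; slide the tub, do not lift it. The other two tubs stay where they are with their lids on (put back any that you raise), and nothing else on the bench is to be disturbed.

Things in the scene. Friction and masses are not known exactly. Their poses are not given: they have to be found in the camera images.
- tub_a_mid (a point): the tub to be thrown away, the one with the red cartridge in it; one of three that look the same: white round open plastic tub (its lid is separate), 104 mm outer diameter, 50 mm tall, walls 4 mm, floor 4 mm, 0.12 kg, standing loose on the steel bench. The point is its centre, 25 mm above its underside; z up. Pushed with two fingertips some 50 mm apart it slides steadily in any direction; pushed on with its centre past the bench edge it tips and falls
- tub_b_mid (a point): a second tub, holding a clean whitish cartridge, to stay: white round open plastic tub (its lid is separate), 104 mm outer diameter, 50 mm tall, walls 4 mm, floor 4 mm, 0.12 kg, standing loose on the steel bench. The point is its centre, 25 mm above its underside; z up
- tub_c_mid (a point): a third tub, holding a clean whitish cartridge, to stay: white round open plastic tub (its lid is separate), 104 mm outer diameter, 50 mm tall, walls 4 mm, floor 4 mm, 0.12 kg, standing loose on the steel bench. The point is its centre, 25 mm above its underside; z up
- lid_a_knob (a point): round white lid, 112 mm diameter, plate 5 mm thick, lying loose on the rim of tub A (the one to be thrown away) (a 4 mm deep plug of 86 mm diameter under the plate keeps it centred), with an upright blue knob 24 mm in diameter and 36 mm tall at its centre; 0.07 kg. The point lies on the knob's axis, 24 mm above the plate's upper face, 12 mm below the knob's top, 29 mm above the plate's underside, 33 mm above the plug's underside; z up along the knob
- lid_b_knob (a point): round white lid, 112 mm diameter, plate 5 mm thick, lying loose on the rim of tub B (a 4 mm deep plug of 86 mm diameter under the plate keeps it centred), with an upright blue knob 24 mm in diameter and 36 mm tall at its centre; 0.07 kg. The point lies on the knob's axis, 24 mm above the plate's upper face, 12 mm below the knob's top, 29 mm above the plate's underside, 33 mm above the plug's underside; z up along the knob
- lid_c_knob (a point): round white lid, 112 mm diameter, plate 5 mm thick, lying loose on the rim of tub C (a 4 mm deep plug of 86 mm diameter under the plate keeps it centred), with an upright blue knob 24 mm in diameter and 36 mm tall at its centre; 0.07 kg. The point lies on the knob's axis, 24 mm above the plate's upper face, 12 mm below the knob's top, 29 mm above the plate's underside, 33 mm above the plug's underside; z up along the knob
- cart_a_mid (a point): the used, red filter cartridge, a cylinder 28 mm in diameter and 70 mm long, lying loose inside tub A and hidden by its lid at the start (it may roll in there). The point is its centre
- cart_b_mid (a point): a clean, whitish filter cartridge, a cylinder 28 mm in diameter and 70 mm long, lying loose inside tub B and hidden by its lid at the start (it may roll in there). The point is its centre
- cart_c_mid (a point): a clean, whitish filter cartridge, a cylinder 28 mm in diameter and 70 mm long, lying loose inside tub C and hidden by its lid at the start (it may roll in there). The point is its centre
- tray_in (a point): empty lime-green tray, 250 mm along its x, 210 mm along its y, rim 18 mm high, walls 5 mm, fixed to the bench left or right of the tubs. The point is the centre of its inner floor, 5 mm above the bench
- bench_edge (a point): a point on the straight far edge of the steel bench top, which runs along y; the bench surface is at this height and ends at this x
- bin_mouth (a point): yellow open waste bin standing on a low trolley at the bench's far side, partly tucked below the edge. The point is the centre of its mouth at rim height, 55 mm below the bench surface. Mouth inside: 284 mm along x, 364 mm along y; 110 mm deep to its floor, near wall 8 mm thick
- amber: bystander: amber jar with black cap, 56 mm diameter, 110 mm tall, near the far edge; origin under its base
- reagent: bystander: white jar with blue cap, 60 mm diameter, 100 mm tall, near the far edge; origin under its base
- mortar: bystander: white ceramic bowl, 90 mm diameter, 45 mm tall, on the robot's side of the tubs; origin under its base
- spatula: bystander: spatula with green handle, 160 mm long, lying on the robot's side of the tubs; origin at its underside
- hotplate: fixed white hot plate (cold), 200 mm along x, 180 mm along y, 62 mm high, on the side of the tubs opposite to the tray; origin under its base
Not all that is in view belongs to the job. What is shaped like the part that bears tub_b_mid but orange is not meant.

How it is judged:
On the way, in this order (a step that is already met when the one before it is completed fails the run):
1. the lid of the tub with the red cartridge is lifted clear while the tub stays in place (z of lid_a_knob in the frame of tub_a_mid above 0.085 m and distance of tub_a_mid from where it was at the start of the episode below 0.04 m), for 0.1 s.
2. that lid lies flat in the tray and is let go, the tub still in place (x of lid_a_knob in the frame of tray_in between -0.1 and 0.1 m and y of lid_a_knob in the frame of tray_in between -0.08 and 0.08 m and z of lid_a_knob in the frame of tray_in below 0.047 m and angle between lid_a_knob's own z axis and vertical below 0.15 rad and distance of tub_a_mid from where it was at the start of the episode below 0.04 m and contact force between the fingers and lid_a below 0.1 N), for 0.2 s.
3. the tub has been slid to the edge, upright on the bench (world x of tub_a_mid above 0.63 m and angle between tub_a_mid's own z axis and vertical below 0.2 rad and height (world z) of tub_a_mid between 0.015 and 0.04 m), for 0.05 s.
4. the tub and the red cartridge are in the bin (x of tub_a_mid in the frame of bin_mouth between -0.145 and 0.145 m and y of tub_a_mid in the frame of bin_mouth between -0.185 and 0.185 m and z of each of tub_a_mid, cart_a_mid in the frame of bin_mouth below -0.02 m and x of cart_a_mid in the frame of bin_mouth between -0.145 and 0.145 m and y of cart_a_mid in the frame of bin_mouth between -0.185 and 0.185 m), for 0.2 s.
At the end, for the whole second after the job is handed in: Tub A and the red cartridge at rest in the bin, 20 mm or more below its rim; tub A's lid flat (within 0.15 rad) and at rest in the tray; tubs B and C within 40 mm of their starts, cartridges inside, lids seated (within 15 mm of centre and 0.1 rad of level) (all of step 4 and linear speed of each of tub_a, cart_a below 0.05 m/s and x of lid_a_knob in the frame of tray_in between -0.1 and 0.1 m and y of lid_a_knob in the frame of tray_in between -0.08 and 0.08 m and z of lid_a_knob in the frame of tray_in below 0.047 m and angle between lid_a_knob's own z axis and vertical below 0.15 rad and linear speed of lid_a below 0.03 m/s and horizontal distance between lid_b_knob and tub_b_mid below 0.015 m and angle between each of lid_b_knob, lid_c_knob's own z axis and vertical below 0.1 rad and z of lid_b_knob in the frame of tub_b_mid below 0.062 m and distance of each of tub_b_mid, tub_c_mid from where it was at the start of the episode below 0.04 m and horizontal distance between cart_b_mid and tub_b_mid below 0.048 m and horizontal distance between lid_c_knob and tub_c_mid below 0.015 m and z of lid_c_knob in the frame of tub_c_mid below 0.062 m and horizontal distance between cart_c_mid and tub_c_mid below 0.048 m); the robot touches nothing.
It fails at once if the tub with the red cartridge is lifted off the bench (by more than 25 mm) (height (world z) of tub_a_mid above 0.05 m).
It fails at once if another tub is shifted by more than 50 mm (distance of any of tub_b_mid, tub_c_mid from where it was at the start of the episode above 0.05 m).
It fails at once if a bystander is moved by more than 30 mm (distance of any of amber, reagent, mortar, spatula from where it was at the start of the episode above 0.03 m).
It also fails if it takes over 70 s, if anything falls off the work surface, if the arm or the gripper's body presses on something with over 40 N, if the wrist force passes 120 N, or if a joint passes its speed limit or range.

### The arm

A 6-joint arm with a two-finger parallel gripper is mounted at the origin on the work surface. World frame = base frame: x ahead of the robot, y to its left, z up, the work surface at z = 0. Lengths are in m, angles in rad, forces in N, time in s.
With the tool pointing down it reaches from about 0.375 to 0.975 m from the base axis. Payload 3.8 kg.
Tool frame: the origin (TCP) lies midway between the tips of the shut fingers; the grasp point (between the pads) lies 19 mm behind it (bot.grip_point_offset is the z of the grasp point in the tool frame, in m); z points along the fingers, y is the line along which they close (so a half turn about z gives the same grasp; the last joint's range is limited). The gripper opens to 85 mm and grips with 20 to 120 N. Pads are 22 mm wide; open, the fingers measure 114 mm over their backs; the gripper's body (76 mm by 85 mm) begins 54 mm behind the grasp point. The pads swing forward as they close: fully open they stand 13 mm farther back than shut.
Start: joints at [-1.196, 0.264, 1.604, -0, 1.274, -0.037], TCP at [0.27, -0.619, 0.231] pointing down, gripper open.
Joint ranges: [-2.63, 2.63], [-0.94, 2.18], [0.31, 2.57], [-1.31, 4.45], [0, 2.66], [-2.55, 2.55]. Speed limits (rad/s): [2.57, 2.57, 3.14, 3.14, 3.14, 3.14].

### API

Orientations are given as a rotation vector (axis times angle).
In Python, from workcell import sensors, optics, order, bot gives the robot as it stands.
- The arm moves only by the tool play_rows, never from a script. Its argument "commands" is a list of rows, each a list of 6 numbers: the shift along the tool's x, y, z in cm, then the turn, a rotation vector about the tool's x, y, z in rad. In form: [[dx, dy, dz, wx, wy, wz], ...]. A call has 1 to 5 rows; each row shifts and turns the commanded pose from where the row before left it, along the tool's axes as they then stand; what a row does not reach is not made up. A row lasts 1/12 s, in which the tool goes at most 41.7 mm and 7.16 degrees, less where a joint would pass 70% of its speed; a pose out of reach is approached as far as the arm can. A call with a gripper value outside its range is refused whole. "grip" is the closure, from 0 (fully open) to 1 (shut), set as the call begins (left out, the last holds). The fingers move at their own pace and stop on an object; "force" is the grip in N (left out, the last holds). Time passes only in rows, so rows that do not move let the fingers close. It gives the time, the measured TCP pose, the force, the opening and the grip force at its end, in the units of the state.
- sensors.read_state(): the state, without advancing time (a new reading comes with each control period).
- optics.read_camera(name): name is "scene" or "side" or "wrist"; returns the picture (400x640x3 uint8, red, green, blue); there is no depth.
- optics.camera_info(name): a dict with "mtx" (3x3 intrinsics, pixels), "R" (3x3) and "t" (3): a world point X has camera coordinates R X + t. Camera axes: x right, y down, z forward; pixel columns grow to the right and rows downward; lengths in m; the calibration is good to about 2 mm. A picture is of the moment at which its call begins: read the wrist's pose just before it. camera_info takes no time and is no camera call; for the wrist camera it gives the pose at the moment of the call.
- order.finish_job(): hands the job in; it is judged then, once.
The state is a dict: "time": time; "q": joint angles; "joint_vel": joint speeds; "joint_torque": joint torques, N m; "tool_pos": TCP position; "tcp_rot": TCP orientation; "wrist_force": force on the tool from outside, world axes, zero at the start; "torque": the same for the moment, N m; "width": opening from 0.0 (shut) to 1.0 (fully open); "grip_force": force on a finger pad.
Only numpy, scipy, OpenCV 4.12 (cv2) and the standard library are available. Lean on these libraries where they do the work, as an engineer would, in place of code of your own. Each camera call takes 0.05 s, during which the arm holds its last target. There are 200 camera calls.

## Working session

There is one attempt and no reset: what is moved stays moved. The work goes in short steps, Python scripts to look and compute and a tool call to move; the robot and the scene stay as the last step left them, time stands still between calls to the robot, and variables do not carry over. Pictures are saved under pics/ and viewed, at most 10 in all, crops included, and the job is handed in when it is done.

Besides the shell and the picture viewer there is one more tool, called as name(argument=value, ...) on one line, values as JSON. play_rows: Moves the arm, as the interface text tells. Its arguments: {"type":"object","properties":{"commands":{"type":"array","items":{"type":"array","items":{"type":"number"}}},"grip":{"type":"number"},"force":{"type":"number"}},"required":["commands"]}

```bash
mkdir -p pics
cat > h.py <<'E'
from workcell import sensors, optics, order, bot
import numpy as np, cv2
from scipy.spatial.transform import Rotation as Ro
def snap(n,f):
    i=optics.camera_info(n); im=optics.read_camera(n); cv2.imwrite('pics/'+f,im[:,:,::-1]); return im,i
def back(i,uv,z):
    d=np.array(i['R']).T@np.linalg.inv(i['mtx'])@np.array([*uv,1.]); c=-np.array(i['R']).T@np.array(i['t'])
    return c+d*(z-c[2])/d[2]
def proj(i,X):
    p=np.array(i['mtx'])@(np.array(i['R'])@np.array(X)+i['t']); return p[:2]/p[2]
def blobs(im,lo,hi,amin=40):
    h=cv2.cvtColor(im,cv2.COLOR_RGB2HSV); m=cv2.inRange(h,lo,hi)
    n,l,s,c=cv2.connectedComponentsWithStats(m)
    return [(c[k].round(1),s[k]) for k in range(1,n) if s[k][4]>amin]
def delta(P):
    s=sensors.read_state(); R=Ro.from_rotvec(s['tcp_rot']).as_matrix(); return 100*R.T@(np.array(P)-s['tool_pos'])
E
python3 - <<'E'
from h import *
s=sensors.read_state();print(s['tool_pos'],s['tcp_rot'],Ro.from_rotvec(s['tcp_rot']).as_matrix().round(3))
a,i=snap('scene','s0.png');b,j=snap('side','d0.png')
for im,c in((a,i),(b,j)):
    print('cam',-np.array(c['R']).T@np.array(c['t']))
    for k in blobs(im,(95,100,50),(130,255,255)):print('blue',k)
    for k in blobs(im,(35,80,50),(90,255,255)):print('green',k)
E
```

```text
[ 0.26989091 -0.61786454  0.22995292] [-3.07304843e+00 -6.41794672e-01  5.76416377e-04] [[ 0.916  0.4   -0.001]
 [ 0.4   -0.916  0.002]
 [ 0.    -0.002 -1.   ]]
cam [1.626888   0.52214743 0.9274309 ]
blue (array([66. , 19.6]), array([  45,    0,   42,   44, 1199], dtype=int32))
blue (array([130.5,  16.2]), array([  87,    0,  100,   47, 2931], dtype=int32))
blue (array([196.2, 165.2]), array([188, 160,  18,  13, 151], dtype=int32))
green (array([359.9, 129.8]), array([356, 124,   9,  12,  65], dtype=int32))
green (array([135.4, 157.6]), array([  88,  126,  104,   56, 1926], dtype=int32))
green (array([277.8, 149.2]), array([268, 145,  19,   9,  75], dtype=int32))
green (array([461.5, 235. ]), array([ 411,  200,   95,   77, 3784], dtype=int32))
green (array([567.7, 307.2]), array([ 522,  238,  103,  109, 2563], dtype=int32))
cam [0.27334917 0.66437301 0.85847899]
blue (array([345.1,  73.1]), array([337,  66,  18,  15, 222], dtype=int32))
blue (array([379.2, 145.4]), array([375, 138,  10,  16, 116], dtype=int32))
blue (array([354.9, 187.8]), array([350, 180,  11,  17, 135], dtype=int32))
blue (array([328. , 242.2]), array([323, 234,  11,  18, 155], dtype=int32))
green (array([396.2,  50.6]), array([ 349,   22,  100,   57, 2200], dtype=int32))
green (array([568.6, 123.9]), array([ 541,   58,   58,  116, 1744], dtype=int32))
green (array([440. , 146.2]), array([428, 137,  26,  19, 188], dtype=int32))
green (array([588. , 200.2]), array([573, 167,  27,  56, 576], dtype=int32))
green (array([541.1, 202.3]), array([ 508,  169,   64,   56, 2386], dtype=int32))
green (array([580.4, 303.4]), array([536, 274,  67,  45, 718], dtype=int32))
green (array([265.2, 357.4]), array([  178,   293,   174,   107, 12182], dtype=int32))
```

View pics/s0.png

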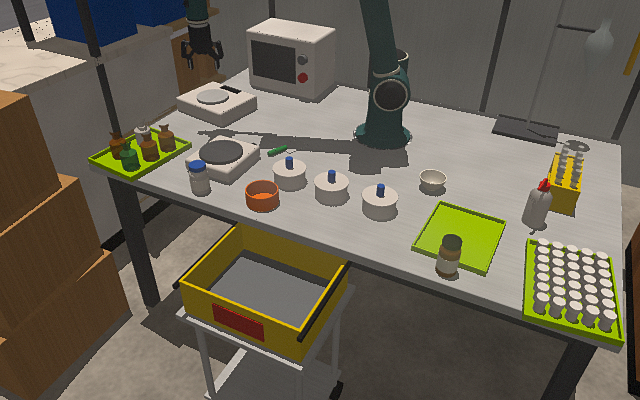

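View pics/d0.png

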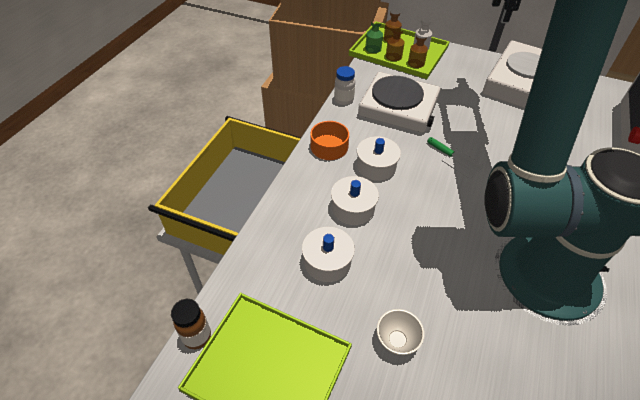

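The scene shows three white lidded tubs with blue knobs at about (289,162), (332,176) and (380,188). It also shows an orange tub at (262,193), the lime tray at (461,235), the amber jar at (449,255), the reagent jar at (199,178) and the yellow bin below the edge. The side view agrees, with knobs at (379,145), (355,188) and (328,242).

Run:
```python
from h import *
from scipy.optimize import least_squares as L
i=optics.camera_info('scene');j=optics.camera_info('side')
a=cv2.imread('pics/s0.png')[:,:,::-1]
for k in blobs(a,(100,120,40),(125,255,255),15):
    if k[0][1]>150: print(k)
B=[b for b in blobs(a,(100,120,40),(125,255,255),15) if 270<b[0][0]<400 and b[0][1]>140]
S=[(379.2,145.4),(354.9,187.8),(328,242.2)]
for b,s in zip(sorted(B,key=lambda b:b[0][0]),S):
    r=L(lambda X:np.r_[proj(i,X)-b[0],proj(j,X)-s],[.5,0,.07]);print('knob',r.x.round(4),r.fun.round(1),'side@.073',back(j,s,.073).round(4))
for n,c,uv,z in [('tray',i,(461.5,235),.008),('tray',j,(265,357),.008),('orange',i,(262,187),.05),('orange',j,(329,132),.05),('amber',i,(453,241),.11),('amber',j,(186,310),.11),('reag',i,(198,165),.1),('reag',j,(345,73),.1),('mortar',j,(400,328),.045),('edge',i,(240,221),0),('edge',i,(400,270),0),('edge',j,(300,160),0)]+[('bin',i,p,-.055) for p in[(181,290),(300,356),(349,264)]]+[('bin',j,p,-.055) for p in [(230,120),(155,208)]]+[('spat',j,(440,146),.01),('hot',j,(362,95),.062),('hot',j,(425,128),.062)]:
    print(n,back(c,uv,z).round(3))
```

```text
(array([288.8, 157.8]), array([286, 156,   7,   4,  19], dtype=int32))
(array([196.6, 164. ]), array([189, 160,  17,   9, 119], dtype=int32))
(array([331. , 171.5]), array([328, 170,   7,   4,  24], dtype=int32))
(array([380.6, 185.4]), array([377, 184,   8,   4,  25], dtype=int32))
knob [ 0.4474 -0.1606  0.0817] [ 1.2  1.8  0.6 -1.5] side@.073 [ 0.4491 -0.1639  0.073 ]
knob [ 0.4555 -0.0034  0.0813] [ 1.3  1.7  0.6 -1.4] side@.073 [ 0.4573 -0.0057  0.073 ]
knob [0.4553 0.1627 0.083 ] [ 1.3  1.3  0.5 -1.1] side@.073 [0.4577 0.1592 0.073 ]
tray [0.475 0.424 0.008]
tray [0.484 0.406 0.008]
orange [ 0.585 -0.184  0.05 ]
orange [ 0.593 -0.184  0.05 ]
amber [0.636 0.421 0.11 ]
amber [0.627 0.416 0.11 ]
reag [ 0.635 -0.384  0.1  ]
reag [ 0.625 -0.383  0.1  ]
mortar [0.266 0.269 0.045]
edge [ 0.708 -0.189  0.   ]
edge [0.685 0.309 0.   ]
edge [ 0.642 -0.103  0.   ]
bin [ 0.971 -0.206 -0.055]
bin [ 1.01   0.178 -0.055]
bin [ 0.674  0.157 -0.055]
bin [ 0.935 -0.224 -0.055]
bin [ 0.937  0.153 -0.055]
spat [ 0.31  -0.294  0.01 ]
hot [ 0.561 -0.355  0.062]
hot [ 0.36  -0.288  0.062]
```

play_rows(commands=[[0,0,0,0,0,0.103],[0,0,0,0,0,0.103],[0,0,0,0,0,0.103],[0,0,0,0,0,0.103]], grip=0, force=40)

```text
time: 0.43
tool_pos: [0.27, -0.6181, 0.2304]
tcp_rot: [-3.14, 0.008, 0.001]
wrist_force: [0.2, -0.1, -0.4]
width: 0.997
grip_force: 0.0
```

play_rows(commands=[[1.2,-3,0,0,0,0],[1.2,-3,0,0,0,0],[1.2,-3,0,0,0,0],[1.2,-3,0,0,0,0],[1.2,-3,0,0,0,0]])

```text
time: 0.85
tool_pos: [0.3302, -0.4669, 0.2305]
tcp_rot: [-3.14, 0.001, 0.001]
wrist_force: [-0.2, 0.1, 0.2]
width: 1.001
grip_force: 0.0
```

play_rows(commands=[[1.2,-3,0,0,0,0],[1.2,-3,0,0,0,0],[1.2,-3,0,0,0,0],[1.2,-3,0,0,0,0],[1.2,-3,0,0,0,0]])

```text
time: 1.27
tool_pos: [0.3902, -0.3168, 0.2308]
tcp_rot: [-3.141, 0.001, 0.001]
wrist_force: [-0.1, -0.2, -0.6]
width: 1.001
grip_force: 0.0
```

play_rows(commands=[[1.2,-3,0,0,0,0],[1.2,-3,0,0,0,0],[1.2,-3,0,0,0,0],[0,0,0,0,0,0],[0,0,0,0,0,0]])

```text
time: 1.68
tool_pos: [0.4264, -0.2271, 0.2309]
tcp_rot: [-3.141, -0.005, 0.001]
wrist_force: [0.3, 0.1, -0.1]
width: 1.001
grip_force: 0.0
```

Run:
```python
from h import *
s=sensors.read_state();print(s['time'],s['tool_pos'],Ro.from_rotvec(s['tcp_rot']).as_matrix().round(3),s['q'])
a,i=snap('wrist','w0.png')
print('cam',-np.array(i['R']).T@np.array(i['t']))
for k in blobs(a,(100,120,30),(125,255,255),60):print(k,back(i,k[0],.091))
print(delta([.449,-.162,.062]))
```

```text
1.6833 [ 0.42642339 -0.22712619  0.23094356] [[ 1.     0.003 -0.001]
 [ 0.003 -1.     0.   ]
 [-0.001 -0.    -1.   ]] [-5.40812139e-01 -1.04355621e-01  2.00062171e+00 -2.32540369e-04
  1.24588238e+00  1.02671417e+00]
cam [ 0.49731323 -0.22631343  0.3745896 ]
(array([ 54.9, 137.9]), array([  29,  123,   54,   31, 1263], dtype=int32)) [ 0.46059126 -0.01612691  0.091     ]
(array([244. , 148.1]), array([228, 133,  33,  32, 753], dtype=int32)) [ 0.45303971 -0.16642625  0.091     ]
[ 2.3060225  -6.62100252 16.89829096]
```

View pics/w0.png

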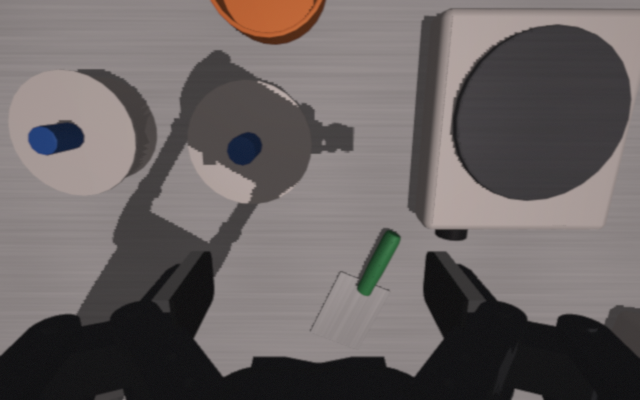

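The wrist view shows tub 1's knob at (241,149), the middle knob at (42,140), the hot plate on the right, and the spatula and orange tub clear of the path. I'll descend on tub 1's knob.

play_rows(commands=[[1.2,-3.2,0,0,0,0],[1.2,-3.2,1,0,0,0],[0,0,3.5,0,0,0],[0,0,3.5,0,0,0],[0,0,3.5,0,0,0]])

```text
time: 2.15
tool_pos: [0.4508, -0.1657, 0.1157]
tcp_rot: [3.14, -0.001, 0.003]
wrist_force: [0.1, -0.1, -0.8]
width: 1.0
grip_force: 0.0
```

play_rows(commands=[[0,0,3,0,0,0],[0,0,1.5,0,0,0],[0,0,0.8,0,0,0],[0,0,0,0,0,0]])

```text
time: 2.48
tool_pos: [0.4483, -0.165, 0.0611]
tcp_rot: [-3.14, 0.003, 0.007]
wrist_force: [-0.7, -0.7, -0.5]
width: 1.0
grip_force: 0.0
```

play_rows(commands=[[0,0,0,0,0,0],[0,0,0,0,0,0],[0,0,0,0,0,0],[0,0,0,0,0,0],[0,0,0,0,0,0]], grip=1, force=40)

```text
time: 2.9
tool_pos: [0.4511, -0.165, 0.0644]
tcp_rot: [3.141, -0.0, 0.003]
wrist_force: [-0.3, -0.0, 0.3]
width: 0.304
grip_force: 0.0
```

play_rows(commands=[[0,0,0,0,0,0],[0,0,0,0,0,0],[0,0,0,0,0,0]])

```text
time: 3.15
tool_pos: [0.4512, -0.165, 0.0646]
tcp_rot: [3.141, 0.0, 0.003]
wrist_force: [-1.6, -0.2, 6.4]
width: 0.265
grip_force: 39.3
```

play_rows(commands=[[0,0,-1,0,0,0],[0,0,-2.5,0,0,0],[0,0,-3,0,0,0],[0,0,-2.5,0,0,0],[0,0,-1,0,0,0]])

```text
time: 3.57
tool_pos: [0.4523, -0.1653, 0.1675]
tcp_rot: [3.139, 0.0, 0.009]
wrist_force: [0.4, -0.4, 0.3]
width: 0.265
grip_force: 39.3
```

Run:
```python
from h import *
print(sensors.read_state()['tool_pos'])
a,i=snap('scene','s1.png');
c=proj(i,[.451,-.163,.03]);print(c)
h=cv2.cvtColor(a,cv2.COLOR_RGB2HSV);x,y=c.astype(int)
red=((h[...,0]<7)|(h[...,0]>172))&(h[...,1]>110)&(h[...,2]>40)
print('red px',red[y-25:y+25,x-25:x+25].sum())
cv2.imwrite('pics/s1c.png',cv2.resize(a[y-60:y+50,x-60:x+60,::-1],None,fx=5,fy=5))
```

```text
[ 0.45230876 -0.16534505  0.16752065]
[289.20050181 173.09538235]
red px 0
```

View pics/s1c.png

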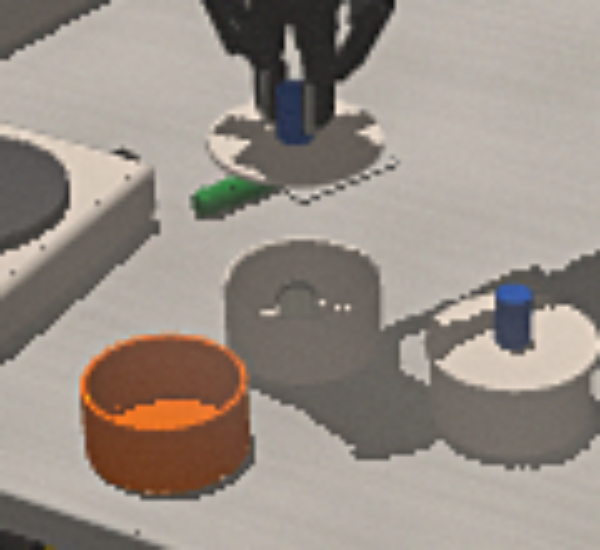

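The lid is up and the tub holds a grey-white cartridge with no red, so I'll put this lid back.

play_rows(commands=[[0,0,1,0,0,0],[0,0,2.5,0,0,0],[0,0,3,0,0,0],[0,0,2,0,0,0],[0,0,0.7,0,0,0]])

```text
time: 4.03
tool_pos: [0.4465, -0.1629, 0.0663]
tcp_rot: [-3.138, 0.001, 0.012]
wrist_force: [-16.1, 5.0, 41.9]
width: 0.267
grip_force: 43.8
```

play_rows(commands=[[0,0,0.4,0,0,0],[0,0,0.3,0,0,0],[0,0,0,0,0,0],[0,0,0,0,0,0]])

```text
time: 4.37
tool_pos: [0.4475, -0.1633, 0.0658]
tcp_rot: [-3.138, 0.001, 0.011]
wrist_force: [-15.2, 6.6, 31.7]
width: 0.265
grip_force: 43.4
```

play_rows(commands=[[0,0,0,0,0,0],[0,0,0,0,0,0],[0,0,0,0,0,0],[0,0,0,0,0,0],[0,0,0,0,0,0]], grip=0)

```text
time: 4.78
tool_pos: [0.4496, -0.1643, 0.0633]
tcp_rot: [-3.141, 0.0, 0.002]
wrist_force: [-0.3, 0.5, 0.4]
width: 0.955
grip_force: 0.0
```

play_rows(commands=[[0,0,0,0,0,0],[0,0,-2,0,0,0],[0,0,-3,0,0,0],[0,0,-3,0,0,0],[0,0,-2,0,0,0]])

```text
time: 5.2
tool_pos: [0.4512, -0.165, 0.1667]
tcp_rot: [3.141, -0.0, 0.003]
wrist_force: [0.3, -0.4, -0.0]
width: 1.001
grip_force: 0.0
```

play_rows(commands=[[0,-4,-2,0,0,0],[0,-4,0,0,0,0],[0,-3,0,0,0,0],[0,0,0,0,0,0],[0,0,0,0,0,0]])

```text
time: 5.62
tool_pos: [0.4502, -0.0561, 0.1829]
tcp_rot: [3.141, 0.005, 0.0]
wrist_force: [0.0, 0.3, -0.8]
width: 1.0
grip_force: 0.0
```

Run:
```python
from h import *
print(sensors.read_state()['tool_pos'])
a,i=snap('wrist','w1.png')
for k in blobs(a,(100,120,30),(125,255,255),60):print(k,back(i,k[0],.091),back(i,k[0],.075))
b,j=snap('side','d1.png')
for k in blobs(b,(95,100,50),(130,255,255)):print(k)
x=np.hstack([a[:,:,::-1][:,:],b[60:300,240:480,::-1].repeat(1,0)] ) if 0 else np.hstack([cv2.resize(a,(400,250)),cv2.resize(b[90:290,240:480],(300,250))])
cv2.imwrite('pics/m1.png',x[:,:,::-1])
```

```text
[ 0.45017608 -0.0561397   0.18285151]
(array([ 25.5, 178.3]), array([   0,  160,   56,   40, 1627], dtype=int32)) [0.46308395 0.14479669 0.091     ] [0.45915211 0.15838941 0.075     ]
(array([250.1, 180.4]), array([ 231,  161,   38,   40, 1077], dtype=int32)) [ 0.46220844 -0.00861371  0.091     ] [ 0.45821713 -0.00544204  0.075     ]
(array([466.7, 197.2]), array([ 443,  178,   48,   40, 1314], dtype=int32)) [ 0.4508129 -0.1580725  0.091    ] [ 0.4460475  -0.16505346  0.075     ]
(array([345.1,  73.1]), array([337,  66,  18,  15, 224], dtype=int32))
(array([380.4, 145.4]), array([376, 138,  10,  16, 120], dtype=int32))
(array([355.1, 187.8]), array([350, 180,  11,  17, 143], dtype=int32))
(array([328. , 242.3]), array([323, 234,  11,  18, 156], dtype=int32))
```

View pics/m1.png

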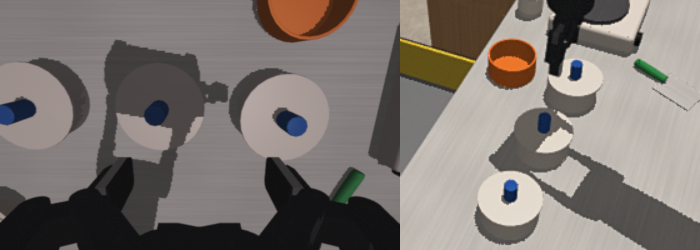

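The first lid is back on, with its knob within about 1 px of where it was. Next is the middle knob, at about (0.458, -0.006).

play_rows(commands=[[0.4,-2.5,0,0,0,0],[0.4,-2.5,0,0,0,0],[0,0,3.5,0,0,0],[0,0,3.5,0,0,0],[0,0,2.5,0,0,0]])

```text
time: 6.13
tool_pos: [0.4576, -0.0082, 0.0857]
tcp_rot: [3.141, -0.002, -0.002]
wrist_force: [-0.2, 0.2, -0.7]
width: 0.997
grip_force: 0.0
```

play_rows(commands=[[0,0,1.5,0,0,0],[0,0,0.8,0,0,0],[0,0,0,0,0,0],[0,0,0,0,0,0]])

```text
time: 6.47
tool_pos: [0.4586, -0.0081, 0.065]
tcp_rot: [3.142, -0.002, -0.001]
wrist_force: [-0.6, 0.0, -0.4]
width: 0.999
grip_force: 0.0
```

play_rows(commands=[[0,0,0,0,0,0],[0,0,0,0,0,0],[0,0,0,0,0,0],[0,0,0,0,0,0],[0,0,0,0,0,0]], grip=1)

```text
time: 6.88
tool_pos: [0.4588, -0.0074, 0.0656]
tcp_rot: [3.141, -0.0, 0.002]
wrist_force: [0.4, -0.1, 0.3]
width: 0.298
grip_force: 0.0
```

play_rows(commands=[[0,0,0,0,0,0],[0,0,0,0,0,0],[0,0,0,0,0,0]])

```text
time: 7.13
tool_pos: [0.4589, -0.0073, 0.0657]
tcp_rot: [3.141, -0.0, 0.002]
wrist_force: [-0.7, 0.6, 5.9]
width: 0.265
grip_force: 39.3
```

play_rows(commands=[[0,0,-1,0,0,0],[0,0,-2.5,0,0,0],[0,0,-3,0,0,0],[0,0,-2.5,0,0,0],[0,0,-1,0,0,0]])

```text
time: 7.55
tool_pos: [0.4604, -0.0074, 0.169]
tcp_rot: [3.141, -0.0, 0.009]
wrist_force: [1.6, 0.0, -0.3]
width: 0.262
grip_force: 39.2
```

Run:
```python
from h import *
print(sensors.read_state()['tool_pos'])
a,i=snap('scene','s2.png');
c=proj(i,[.457,-.005,.03]);print(c)
h=cv2.cvtColor(a,cv2.COLOR_RGB2HSV);x,y=c.astype(int)
red=((h[...,0]<7)|(h[...,0]>172))&(h[...,1]>110)&(h[...,2]>40)
print('red px',red[y-25:y+25,x-20:x+25].sum())
cv2.imwrite('pics/s2c.png',cv2.resize(a[y-60:y+50,x-80:x+60,::-1],None,fx=5,fy=5))
```

```text
[ 0.46043097 -0.0074322   0.16895664]
[331.22807211 186.60025164]
red px 0
```

View pics/s2c.png

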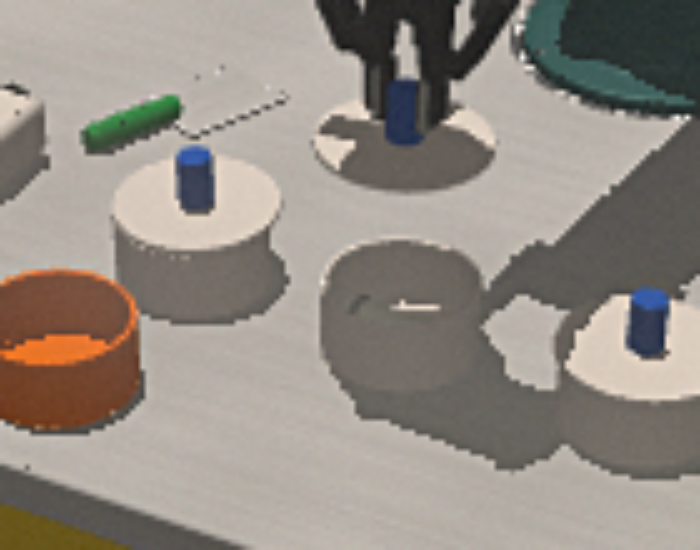

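The middle tub is also whitish inside and lid 1 sits level, so the third tub is the one. I'll put this lid back more gently.

play_rows(commands=[[0,0,2,0,0,0],[0,0,3,0,0,0],[0,0,2.5,0,0,0],[0,0,1,0,0,0],[0,0,0.5,0,0,0]])

```text
time: 8.02
tool_pos: [0.4552, -0.0071, 0.0716]
tcp_rot: [-3.141, 0.0, 0.01]
wrist_force: [0.2, 0.4, -0.1]
width: 0.27
grip_force: 39.2
```

play_rows(commands=[[0,0,0.3,0,0,0],[0,0,0.3,0,0,0],[0,0,0.2,0,0,0],[0,0,0,0,0,0]])

```text
time: 8.35
tool_pos: [0.4591, -0.0074, 0.0676]
tcp_rot: [3.142, -0.0, 0.002]
wrist_force: [0.4, 0.2, -0.4]
width: 0.267
grip_force: 39.2
```

play_rows(commands=[[0,0,0,0,0,0],[0,0,0,0,0,0],[0,0,0,0,0,0],[0,0,0,0,0,0],[0,0,0,0,0,0]], grip=0)

```text
time: 8.77
tool_pos: [0.4585, -0.0074, 0.0672]
tcp_rot: [3.142, -0.0, 0.001]
wrist_force: [-1.3, -0.5, -0.2]
width: 0.951
grip_force: 0.0
```

play_rows(commands=[[0,0,0,0,0,0],[0,0,-2,0,0,0],[0,0,-3,0,0,0],[0,0,-3,0,0,0],[0,0,-2,0,0,0]])

```text
time: 9.18
tool_pos: [0.4593, -0.0074, 0.1696]
tcp_rot: [3.141, -0.0, 0.004]
wrist_force: [1.6, -0.1, 0.3]
width: 1.002
grip_force: 0.0
```

play_rows(commands=[[0,-4,-2,0,0,0],[0,-4,0,0,0,0],[0,-4,0,0,0,0],[0,0,0,0,0,0],[0,0,0,0,0,0]])

```text
time: 9.6
tool_pos: [0.4581, 0.1117, 0.1857]
tcp_rot: [3.141, 0.007, 0.0]
wrist_force: [0.6, -0.4, 0.3]
width: 0.999
grip_force: 0.0
```

Run:
```python
from h import *
print(sensors.read_state()['tool_pos'])
a,i=snap('wrist','w2.png')
for k in blobs(a,(100,120,30),(125,255,255),60):print(k,back(i,k[0],.075))
b,j=snap('side','d2.png')
for k in blobs(b,(95,100,50),(130,255,255)):print(k)
```

```text
[0.45806506 0.11170641 0.18565309]
(array([255.5, 189.1]), array([ 238,  170,   36,   39, 1027], dtype=int32)) [0.45871805 0.15931921 0.075     ]
(array([480.3, 190.5]), array([ 456,  171,   49,   40, 1316], dtype=int32)) [ 0.45849625 -0.00788898  0.075     ]
(array([380.4, 145.4]), array([376, 138,  10,  16, 120], dtype=int32))
(array([354.8, 187.6]), array([350, 180,  11,  17, 136], dtype=int32))
(array([328. , 242.4]), array([323, 234,  11,  18, 173], dtype=int32))
```

play_rows(commands=[[0,-2.4,0,0,0,0],[0,-2.3,0,0,0,0],[0,0,3.5,0,0,0],[0,0,3.5,0,0,0],[0,0,2.8,0,0,0]])

```text
time: 10.12
tool_pos: [0.4581, 0.1555, 0.0858]
tcp_rot: [3.141, -0.003, -0.001]
wrist_force: [-0.5, 0.2, -0.6]
width: 1.0
grip_force: 0.0
```

play_rows(commands=[[0,0,1.5,0,0,0],[0,0,0.7,0,0,0],[0,0,0,0,0,0],[0,0,0,0,0,0]])

```text
time: 10.45
tool_pos: [0.4589, 0.156, 0.0659]
tcp_rot: [3.141, -0.003, 0.0]
wrist_force: [-0.1, -0.5, -0.3]
width: 1.002
grip_force: 0.0
```

play_rows(commands=[[0,0,0,0,0,0],[0,0,0,0,0,0],[0,0,0,0,0,0],[0,0,0,0,0,0],[0,0,0,0,0,0]], grip=1)

```text
time: 10.87
tool_pos: [0.4588, 0.1572, 0.0663]
tcp_rot: [-3.141, 0.0, -0.002]
wrist_force: [-0.4, 2.8, 1.8]
width: 0.3
grip_force: 1.9
```

play_rows(commands=[[0,0,0,0,0,0],[0,0,0,0,0,0],[0,0,0,0,0,0]])

```text
time: 11.12
tool_pos: [0.4589, 0.1572, 0.0664]
tcp_rot: [-3.141, 0.0, -0.002]
wrist_force: [-1.1, -0.2, 5.4]
width: 0.263
grip_force: 39.4
```

play_rows(commands=[[0,0,-1,0,0,0],[0,0,-2.5,0,0,0],[0,0,-3,0,0,0],[0,0,-2.5,0,0,0],[0,0,-1,0,0,0]])

```text
time: 11.53
tool_pos: [0.4604, 0.1576, 0.1696]
tcp_rot: [-3.14, 0.0, -0.009]
wrist_force: [1.1, -0.0, -0.2]
width: 0.271
grip_force: 39.2
```

Run:
```python
from h import *
print(sensors.read_state()['tool_pos'])
a,i=snap('scene','s3.png');
c=proj(i,[.458,.16,.03]);print(c)
h=cv2.cvtColor(a,cv2.COLOR_RGB2HSV);x,y=c.astype(int)
red=((h[...,0]<7)|(h[...,0]>172))&(h[...,1]>110)&(h[...,2]>40)
print('red px',red[y-25:y+25,x-20:x+25].sum())
# tray corners
for n,im,ii in(('scene',a,i),):
    m=cv2.inRange(h,(30,100,60),(45,255,255));m[:190]=0;m[:,:405]=0;m[:,512:]=0
    r=cv2.convexHull(cv2.findNonZero(m));q=cv2.approxPolyDP(r,6,True).reshape(-1,2);print([(p,back(ii,p,.018).round(3)) for p in q])
cv2.imwrite('pics/s3c.png',cv2.resize(a[y-60:y+100,x-70:x+140,::-1],None,fx=3.6,fy=3.6))
```

```text
[0.4603571  0.15755096 0.16964027]
[379.2235919  200.92391492]
red px 80
[(array([505, 220], dtype=int32), array([0.357, 0.526, 0.018])), (array([484, 276], dtype=int32), array([0.624, 0.516, 0.018])), (array([411, 249], dtype=int32), array([0.611, 0.313, 0.018])), (array([439, 200], dtype=int32), array([0.35 , 0.322, 0.018]))]
```

View pics/s3c.png

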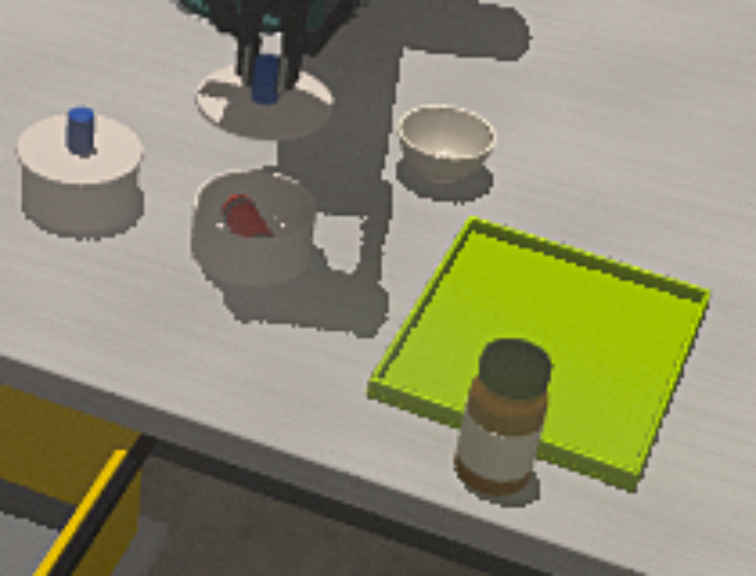

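The red cartridge is in the third tub (crop pixel (245,215)). The tray is clear, with its centre at about (0.48, 0.417). I'll carry the lid there.

play_rows(commands=[[0,-2,0,0,0,0],[0.2,-3,0,0,0,0],[0.3,-3.3,0,0,0,0],[0.3,-3.3,0,0,0,0],[0.3,-3.3,0,0,0,0]])

```text
time: 12.0
tool_pos: [0.4683, 0.3067, 0.1637]
tcp_rot: [3.14, -0.001, -0.003]
wrist_force: [0.3, 0.4, -1.4]
width: 0.265
grip_force: 39.3
```

play_rows(commands=[[0.3,-3.3,0,0,0,0],[0.2,-3.3,0,0,0,0],[0,-2.5,0,0,0,0],[0,-1.7,0,0,0,0],[0,0,0,0,0,0]])

```text
time: 12.42
tool_pos: [0.4734, 0.4165, 0.1638]
tcp_rot: [3.141, 0.004, -0.003]
wrist_force: [0.0, 0.1, 0.3]
width: 0.267
grip_force: 39.4
```

play_rows(commands=[[0,0,2,0,0,0],[0,0,3,0,0,0],[0,0,3,0,0,0],[0,0,2.5,0,0,0],[0,0,1.5,0,0,0]])

```text
time: 12.83
tool_pos: [0.4719, 0.4105, 0.041]
tcp_rot: [3.137, -0.001, -0.008]
wrist_force: [-1.1, -0.4, -0.8]
width: 0.262
grip_force: 39.4
```

play_rows(commands=[[0,0,1,0,0,0],[0,0,0,0,0,0],[0,0,0,0,0,0]])

```text
time: 13.08
tool_pos: [0.4742, 0.413, 0.0351]
tcp_rot: [3.14, -0.001, -0.002]
wrist_force: [-0.3, 0.5, 0.2]
width: 0.266
grip_force: 39.4
```

play_rows(commands=[[0,0,0.4,0,0,0],[0,0,0.3,0,0,0],[0,0,0.2,0,0,0],[0,0,0,0,0,0]])

```text
time: 13.42
tool_pos: [0.4746, 0.4141, 0.0269]
tcp_rot: [-3.141, 0.0, -0.001]
wrist_force: [0.7, 0.2, -1.2]
width: 0.265
grip_force: 39.4
```

play_rows(commands=[[0,0,0,0,0,0],[0,0,0,0,0,0],[0,0,0,0,0,0],[0,0,0,0,0,0],[0,0,0,0,0,0]], grip=0)

```text
time: 13.83
tool_pos: [0.4745, 0.414, 0.0268]
tcp_rot: [-3.141, 0.0, -0.0]
wrist_force: [0.4, -0.0, -0.3]
width: 0.95
grip_force: 0.0
```

play_rows(commands=[[0,0,0,0,0,0],[0,0,-2,0,0,0],[0,0,-3.5,0,0,0],[0,0,-3.5,0,0,0],[0,0,-3.5,0,0,0]])

```text
time: 14.25
tool_pos: [0.4738, 0.4135, 0.1522]
tcp_rot: [3.141, -0.0, -0.002]
wrist_force: [0.1, 1.5, 0.1]
width: 0.998
grip_force: 0.0
```

Run:
```python
from h import *
s=sensors.read_state();print(s['tool_pos'],s['q'])
a,i=snap('wrist','w4.png');b,j=snap('side','d4.png');c,k=snap('scene','s4.png')
h=cv2.cvtColor(a,cv2.COLOR_RGB2HSV)
# tub rim ellipse: estimate red cart + side image crop
x=np.hstack([cv2.resize(a,(480,300)),cv2.resize(b[100:400,150:440],(290,300))])
y=cv2.resize(c[120:320,170:520],(525,300))
y=np.hstack([y,np.zeros((300,245,3),np.uint8)])
cv2.imwrite('pics/m4.png',np.vstack([x,y])[:,:,::-1])
```

```text
[0.47383966 0.41349275 0.15224376] [ 6.77894378e-01  2.37908596e-01  1.78661655e+00 -1.01527680e-05
  1.11869503e+00  2.24891181e+00]
```

View pics/m4.png

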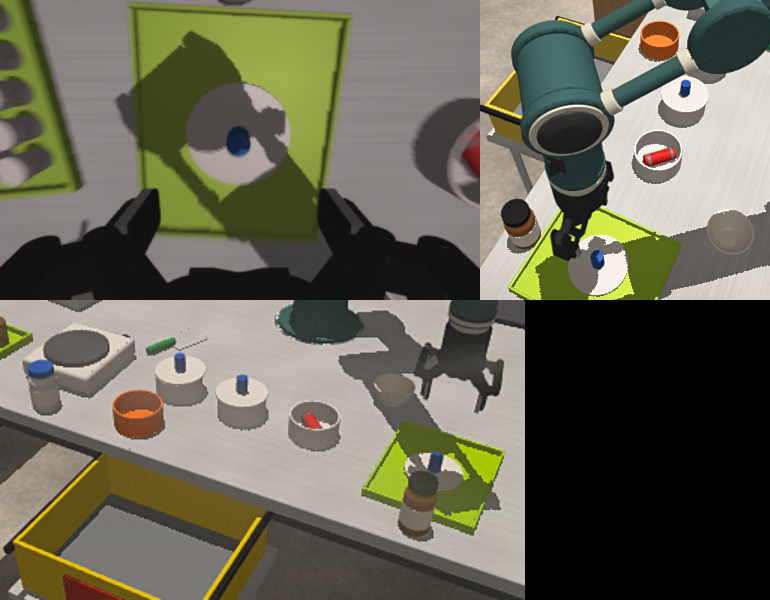

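The lid lies flat in the tray and the tub stands open with the red cartridge inside. The push will be diagonal, from the tub at about (0.459, 0.160) to the edge at y≈0.02. I'll turn the tool about 150°, so that the last joint stays within range.

play_rows(commands=[[0,0,0,0,0,-0.119],[0,0,0,0,0,-0.119],[0,0,0,0,0,-0.119],[0,0,0,0,0,-0.119],[0,0,0,0,0,-0.119]], grip=0.41)

```text
time: 14.82
tool_pos: [0.4733, 0.4131, 0.1494]
tcp_rot: [3.0, 0.929, -0.005]
wrist_force: [0.6, -1.1, 0.1]
width: 0.589
grip_force: 0.0
```

play_rows(commands=[[0,0,0,0,0,-0.119],[0,0,0,0,0,-0.119],[0,0,0,0,0,-0.119],[0,0,0,0,0,-0.119],[0,0,0,0,0,-0.119]])

```text
time: 15.23
tool_pos: [0.4733, 0.4131, 0.1494]
tcp_rot: [2.596, 1.768, -0.005]
wrist_force: [-0.1, 0.0, 0.3]
width: 0.587
grip_force: 0.0
```

play_rows(commands=[[0,0,0,0,0,-0.119],[0,0,0,0,0,-0.119],[0,0,0,0,0,-0.119],[0,0,0,0,0,-0.119],[0,0,0,0,0,-0.119]])

```text
time: 15.65
tool_pos: [0.4733, 0.4131, 0.1493]
tcp_rot: [-1.964, -2.451, 0.005]
wrist_force: [0.2, -0.3, -0.2]
width: 0.588
grip_force: 0.0
```

play_rows(commands=[[0,0,0,0,0,-0.119],[0,0,0,0,0,-0.119],[0,0,0,0,0,-0.119],[0,0,0,0,0,-0.119],[0,0,0,0,0,-0.119]])

```text
time: 16.07
tool_pos: [0.4733, 0.4131, 0.1493]
tcp_rot: [-1.159, -2.918, 0.005]
wrist_force: [0.2, 0.9, 0.7]
width: 0.591
grip_force: 0.0
```

play_rows(commands=[[0,0,0,0,0,-0.119],[0,0,0,0,0,-0.119],[0,0,0,0,0,0]])

```text
time: 16.32
tool_pos: [0.4734, 0.4131, 0.1495]
tcp_rot: [-0.808, -3.034, 0.004]
wrist_force: [-0.7, 0.4, 0.6]
width: 0.593
grip_force: 0.0
```

Run:
```python
from h import *
s=sensors.read_state();R=Ro.from_rotvec(s['tcp_rot']).as_matrix();print(s['tool_pos'],R.round(3),s['q'],s['width'])
b=cv2.imread('pics/d4.png')[:,:,::-1];j=optics.camera_info('side')
# tub rim: predicted ellipse score over centre
g=cv2.GaussianBlur(cv2.cvtColor(b,cv2.COLOR_RGB2GRAY),(3,3),0).astype(float)
t=np.linspace(0,2*np.pi,120);best=[]
def samp(c,r,z):
    P=np.array([proj(j,[c[0]+r*np.cos(a),c[1]+r*np.sin(a),z]) for a in t]);return cv2.remap(g.astype(np.float32),P[:,:1].astype(np.float32),P[:,1:].astype(np.float32),1).ravel()
for x in np.arange(.44,.48,.003):
    for y in np.arange(.14,.18,.003):
        best.append((np.mean(samp((x,y),.050,.05)-.5*samp((x,y),.056,.05)-.5*samp((x,y),.045,.05)),x,y))
print(sorted(best)[-3:])
print(delta([.384,.2,.152]))
```

```text
[0.47337348 0.4131162  0.14946759] [[-0.867  0.498 -0.003]
 [ 0.498  0.867 -0.002]
 [ 0.001 -0.003 -1.   ]] [ 6.77898948e-01  2.40345210e-01  1.78906904e+00 -2.23141834e-05
  1.11549016e+00 -3.72022330e-01] 0.5930056816262059
[(np.float32(36.037636), np.float64(0.455), np.float64(0.15800000000000003)), (np.float32(48.11725), np.float64(0.458), np.float64(0.16100000000000003)), (np.float32(57.46002), np.float64(0.458), np.float64(0.15800000000000003))]
[ -2.85290136 -22.93364214  -0.18570178]
```

play_rows(commands=[[-0.5,-3.5,0,0,0,0],[-0.5,-3.9,0,0,0,0],[-0.5,-3.9,0,0,0,0],[-0.5,-3.9,0,0,0,0],[-0.5,-3.9,0,0,0,0]])

```text
time: 16.73
tool_pos: [0.3987, 0.2342, 0.1501]
tcp_rot: [-0.818, -3.032, 0.003]
wrist_force: [0.2, -0.6, 0.6]
width: 0.587
grip_force: 0.0
```

play_rows(commands=[[-0.4,-3.8,0,0,0,0],[0,0,2,0,0,0],[0,0,3,0,0,0],[0,0,3,0,0,0],[0,0,0,0,0,0]])

```text
time: 17.15
tool_pos: [0.3795, 0.1983, 0.0658]
tcp_rot: [-0.817, -3.024, 0.011]
wrist_force: [-1.2, -0.2, -1.6]
width: 0.591
grip_force: 0.0
```

play_rows(commands=[[0,0,2.5,0,0,0],[0,0,1.8,0,0,0],[0,0,1,0,0,0],[0,0,0,0,0,0],[0,0,0,0,0,0]])

```text
time: 17.57
tool_pos: [0.3848, 0.2012, 0.0187]
tcp_rot: [-0.814, -3.033, 0.001]
wrist_force: [0.8, -0.7, 0.5]
width: 0.59
grip_force: 0.0
```

Run:
```python
from h import *
s=sensors.read_state();print(s['tool_pos'],s['wrist_force'],s['q'])
print(delta([.458,.159,.014]))
```

```text
[0.38481479 0.20116257 0.01872677] [ 0.78019887 -0.68323862  0.49453852] [ 4.24300529e-01  5.80630355e-02  2.28607724e+00  1.20157521e-05
  7.98565349e-01 -6.21980206e-01]
[-8.44645069  0.01611142  0.46712695]
```

play_rows(commands=[[-1,0,0.2,0,0,0],[-1,0,0,0,0,0],[-0.6,0,0,0,0,0],[-0.6,0,0,0,0,0],[-0.8,0,0,0,0,0]])

```text
time: 17.98
tool_pos: [0.42, 0.181, 0.0171]
tcp_rot: [-0.815, -3.033, -0.001]
wrist_force: [-3.9, 2.3, 4.3]
width: 0.59
grip_force: 2.6
```

play_rows(commands=[[-1,0,0,0,0,0],[-1,0,0,0,0,0],[-1,0,0,0,0,0],[-1,0,0,0,0,0],[-1,0,0,0,0,0]])

```text
time: 18.4
tool_pos: [0.4637, 0.1556, 0.0166]
tcp_rot: [-0.814, -3.034, -0.0]
wrist_force: [-4.2, 2.9, 5.6]
width: 0.592
grip_force: 3.0
```

play_rows(commands=[[-1,0,0,0,0,0],[-1,0,0,0,0,0],[-1,0,0,0,0,0],[-0.8,0,0,0,0,0],[-0.4,0,0,0,0,0]])

```text
time: 18.82
tool_pos: [0.5008, 0.1343, 0.0165]
tcp_rot: [0.814, 3.033, 0.0]
wrist_force: [-2.4, 2.3, 2.7]
width: 0.593
grip_force: 2.1
```

Run:
```python
from h import *
s=sensors.read_state();print(s['tool_pos'],s['wrist_force'],s['q'][5])
a,i=snap('scene','s5.png');b,j=snap('side','d5.png')
cv2.imwrite('pics/m5.png',np.hstack([cv2.resize(a[120:340,170:440],(393,320)),cv2.resize(b[80:330,180:440],(333,320))])[:,:,::-1])
```

```text
[0.50079728 0.13431716 0.01647842] [-2.38517104  2.27156772  2.72445001] -0.8318056267591898
```

View pics/m5.png

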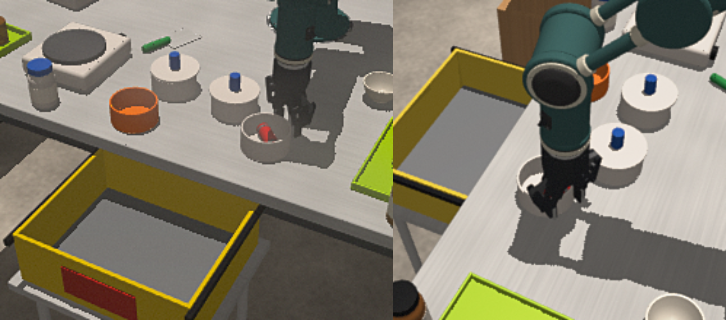

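The push runs straight and the tub, at about (0.55, 0.105), still carries the red cartridge. I'll go on.

play_rows(commands=[[-0.7,0,0,0,0,0],[-1,0,0,0,0,0],[-1,0,0,0,0,0],[-1,0,0,0,0,0],[-1,0,0,0,0,0]])

```text
time: 19.33
tool_pos: [0.5411, 0.1109, 0.0165]
tcp_rot: [0.813, 3.034, -0.0]
wrist_force: [0.1, 0.7, -1.2]
width: 0.587
grip_force: 0.4
```

play_rows(commands=[[-1,0,0,0,0,0],[-1,0,0,0,0,0],[-1,0,0,0,0,0],[-1,0,0,0,0,0],[-1,0,0,0,0,0]])

```text
time: 19.75
tool_pos: [0.5841, 0.086, 0.0165]
tcp_rot: [-0.814, -3.034, 0.0]
wrist_force: [-1.0, 0.8, -0.7]
width: 0.589
grip_force: 0.4
```

play_rows(commands=[[-1,0,0,0,0,0],[-1,0,0,0,0,0],[-1,0,0,0,0,0],[-1,0,0,0,0,0],[-1,0,0,0,0,0]])

```text
time: 20.17
tool_pos: [0.6273, 0.0611, 0.0166]
tcp_rot: [-0.813, -3.034, -0.0]
wrist_force: [-1.4, 0.6, -0.4]
width: 0.593
grip_force: 0.7
```

play_rows(commands=[[-1,0,0,0,0,0],[-1,0,0,0,0,0],[-0.8,0,0,0,0,0],[-0.5,0,0,0,0,0],[0,0,0,0,0,0]])

```text
time: 20.58
tool_pos: [0.6569, 0.0442, 0.0169]
tcp_rot: [0.814, 3.032, 0.0]
wrist_force: [-0.4, -0.2, -0.2]
width: 0.593
grip_force: 0.0
```

Run:
```python
from h import *
s=sensors.read_state();print(s['tool_pos'],s['wrist_force'],s['q'][5])
a,i=snap('scene','s6.png');b,j=snap('side','d6.png')
cv2.imwrite('pics/m6.png',np.hstack([cv2.resize(a[120:340,170:440],(393,320)),cv2.resize(b[80:330,140:400],(333,320))])[:,:,::-1])
```

```text
[0.65692252 0.04421785 0.01694645] [-0.37275554 -0.19745662 -0.24910618] -1.0164813516012603
```

View pics/m6.png

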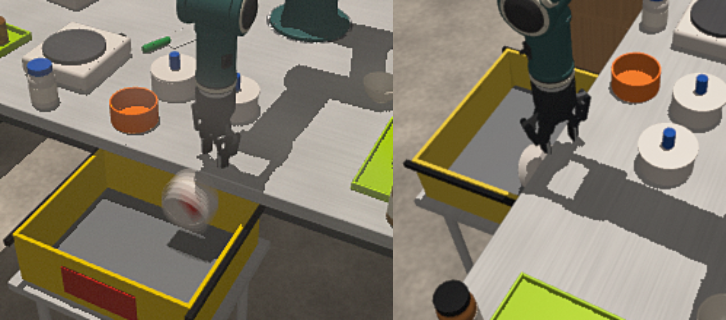

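The tub is tipping over the edge into the bin. I'll back off, rise and let it settle. I have used my picture views, so I'll check the rest by numbers.

play_rows(commands=[[0.5,0,-2,0,0,0],[0,0,-3,0,0,0],[0,0,-3,0,0,0],[0,0,-3,0,0,0],[0,0,-3,0,0,0]])

```text
time: 21.1
tool_pos: [0.6499, 0.0478, 0.1575]
tcp_rot: [-0.812, -3.034, 0.001]
wrist_force: [1.5, 1.2, 0.5]
width: 0.593
grip_force: 0.0
```

play_rows(commands=[[2,0,-1,0,0,0],[2,0,0,0,0,0],[0,0,0,0,0,0],[0,0,0,0,0,0],[0,0,0,0,0,0]])

```text
time: 21.52
tool_pos: [0.6159, 0.0675, 0.1661]
tcp_rot: [-0.812, -3.034, 0.001]
wrist_force: [0.4, -0.3, -0.2]
width: 0.592
grip_force: 0.0
```

play_rows(commands=[[0,0,0,0,0,0],[0,0,0,0,0,0],[0,0,0,0,0,0],[0,0,0,0,0,0],[0,0,0,0,0,0]])

```text
time: 21.93
tool_pos: [0.6163, 0.0674, 0.1662]
tcp_rot: [-0.814, -3.034, 0.0]
wrist_force: [0.2, 0.3, 0.3]
width: 0.587
grip_force: 0.0
```

play_rows(commands=[[0,0,0,0,0,0],[0,0,0,0,0,0],[0,0,0,0,0,0],[0,0,0,0,0,0],[0,0,0,0,0,0]])

```text
time: 22.35
tool_pos: [0.6162, 0.0676, 0.1666]
tcp_rot: [0.813, 3.034, 0.0]
wrist_force: [-0.3, 0.9, -0.2]
width: 0.59
grip_force: 0.0
```

Run:
```python
from h import *
s=sensors.read_state();print(s['time'],s['tool_pos'],s['wrist_force'])
def m(t):
    a,i=snap('scene',t+'a.png');b,j=snap('side',t+'b.png')
    for n,im,c in(('scene',a,i),('side',b,j)):
        for k in blobs(im,(95,100,50),(130,255,255),40):print(n,'blue',k[0])
        for lo,hi in(((0,150,60),(6,255,255)),((174,150,60),(180,255,255))):
            for k in blobs(im,lo,hi,8):print(n,'red',k[0],k[1][4],back(c,k[0],-.14).round(3))
    return a,b
a,b=m('e1')
c=cv2.absdiff(a,optics.read_camera('scene'));print('motion',(c.max(2)>40).sum())
```

```text
22.35 [0.61616146 0.06760841 0.16660156] [-0.29614157  0.86566243 -0.15437685]
scene blue [66.  19.6]
scene blue [131.6  16.1]
scene blue [196.2 165. ]
scene red [302.3  77.4] 71 [-0.649 -0.702 -0.14 ]
scene red [543.8 185.5] 106 [-0.155  0.626 -0.14 ]
scene red [238.  321.7] 823 [ 0.936 -0.055 -0.14 ]
side blue [345.1  73. ]
side blue [380.4 145.4]
side blue [354.9 187.6]
side blue [266.9 359.2]
motion 5
```

Run:
```python
from h import *
for f,e,n in(('s0.png','e1a.png','scene'),('d0.png','e1b.png','side')):
    i=optics.camera_info(n);p=cv2.imread('pics/'+f);q=cv2.imread('pics/'+e)
    m=(cv2.absdiff(p,q).max(2)>45).astype(np.uint8)
    k,l,s,c=cv2.connectedComponentsWithStats(m)
    for t in range(1,k):
        if s[t][4]>60: print(n,c[t].round(),s[t],q[l==t].mean(0)[::-1].round(),'z-.14:',back(i,c[t],-.14).round(3),'z-.2',back(i,c[t],-.2).round(3))
```

```text
scene [197.  10.] [186   0  22  21 369] [83. 66. 47.] z-.14: [-1.415 -2.023 -0.14 ] z-.2 [-1.586 -2.166 -0.2  ]
scene [433.  17.] [419   0  31  47 589] [39. 49. 46.] z-.14: [-2.145 -0.379 -0.14 ] z-.2 [-2.357 -0.43  -0.2  ]
scene [385.  44.] [373  21  25  41 223] [112. 108.  99.] z-.14: [-1.4   -0.491 -0.14 ] z-.2 [-1.571 -0.548 -0.2  ]
scene [201.  44.] [181  24  43  45 848] [88. 76. 64.] z-.14: [-0.818 -1.526 -0.14 ] z-.2 [-0.956 -1.641 -0.2  ]
scene [330.  65.] [ 307   27   61   71 1292] [48. 60. 57.] z-.14: [-0.887 -0.647 -0.14 ] z-.2 [-1.028 -0.713 -0.2  ]
scene [427.  60.] [415  48  28  20 159] [47. 56. 52.] z-.14: [-1.257 -0.167 -0.14 ] z-.2 [-1.419 -0.205 -0.2  ]
scene [362.  69.] [356  52  12  35 194] [40. 42. 41.] z-.14: [-0.931 -0.46  -0.14 ] z-.2 [-1.074 -0.516 -0.2  ]
scene [388.  73.] [373  64  27  13  89] [42. 53. 50.] z-.14: [-0.944 -0.305 -0.14 ] z-.2 [-1.089 -0.351 -0.2  ]
scene [391.  96.] [370  79  40  32 260] [85. 87. 81.] z-.14: [-0.647 -0.178 -0.14 ] z-.2 [-0.775 -0.218 -0.2  ]
scene [421.  91.] [409  80  28  21 225] [44. 53. 51.] z-.14: [-0.783 -0.061 -0.14 ] 
[... 1263 characters left out ...]
-0.25  -0.594 -0.2  ]
side [623. 197.] [607 189  33  15 168] [23. 36. 34.] z-.14: [-0.227 -0.463 -0.14 ] z-.2 [-0.257 -0.531 -0.2  ]
side [595. 242.] [589 222  18  32 148] [88. 83. 74.] z-.14: [-0.153 -0.26  -0.14 ] z-.2 [-0.179 -0.315 -0.2  ]
side [617. 283.] [ 571  236   69   80 3074] [38. 40. 38.] z-.14: [-0.206 -0.149 -0.14 ] z-.2 [-0.235 -0.197 -0.2  ]
side [581. 251.] [564 240  38  19 209] [23. 36. 35.] z-.14: [-0.119 -0.215 -0.14 ] z-.2 [-0.142 -0.268 -0.2  ]
side [560. 312.] [540 306  32  12 220] [26. 41. 40.] z-.14: [-0.079 -0.009 -0.14 ] z-.2 [-0.101 -0.05  -0.2  ]
side [268. 365.] [ 238  335   61   62 2957] [211. 205. 198.] z-.14: [ 0.508  0.374 -0.14 ] z-.2 [ 0.522  0.357 -0.2  ]
```

play_rows(commands=[[-3,0,-1,0,0,0],[-3.5,0,-1,0,0,0],[-3.5,0,-1,0,0,0],[-3.5,0,-1,0,0,0],[-3,0,0,0,0,0]])

```text
time: 22.92
tool_pos: [0.7621, -0.0162, 0.2097]
tcp_rot: [0.812, 3.03, 0.001]
wrist_force: [-0.4, -0.0, 0.3]
width: 0.59
grip_force: 0.0
```

play_rows(commands=[[0,0,0,0,0,0],[0,0,0,0,0,0],[0,0,0,0,0,0]])

```text
time: 23.17
tool_pos: [0.7583, -0.0147, 0.2056]
tcp_rot: [-0.813, -3.032, -0.0]
wrist_force: [0.2, 0.4, -0.2]
width: 0.588
grip_force: 0.0
```

Run:
```python
from h import *
print(sensors.read_state()['tool_pos'])
for n in('wrist','side','scene'):
    a,i=snap(n,'f_'+n+'.png')
    if n=='wrist':print('cam',-np.array(i['R']).T@np.array(i['t']),i['R'].round(2) if hasattr(i['R'],'round') else i['R'])
    for lo,hi in(((0,90,25),(7,255,255)),((172,90,25),(180,255,255))):
        for k in blobs(a,lo,hi,6):print(n,'red',k[0],k[1],back(i,k[0],-.14).round(3))
    if n=='wrist':
        for k in blobs(a,(18,120,40),(34,255,255),80):print('yellow',k, back(i,k[0],-.055).round(3))
        for k in blobs(a,(0,0,120),(180,60,255),150):print('white',k,back(i,k[0],-.11).round(3))
b=cv2.resize(cv2.imread('pics/f_wrist.png'),(64,40),interpolation=3)
h=cv2.cvtColor(b,cv2.COLOR_BGR2HSV)
# ascii map: y yellow, r red, # dark, digits brightness
for r in h: print(''.join('y' if 18<=p[0]<=34 and p[1]>120 and p[2]>50 else 'r' if (p[0]<8 or p[0]>171) and p[1]>90 and p[2]>30 else str(min(9,int(p[2])//26)) for p in r))
```

```text
[ 0.75825055 -0.0147162   0.20559386]
cam [0.69864833 0.02082069 0.34941215] [[ 0.5   0.87  0.  ]
 [ 0.83 -0.48  0.27]
 [ 0.24 -0.14 -0.96]]
wrist red [437.5 153.6] [428 150  19   9  86] [ 0.852  0.124 -0.14 ]
wrist red [429.5 175.4] [416 159  28  34 624] [ 0.874  0.101 -0.14 ]
wrist red [422.  196.5] [414 192  18   9  64] [ 0.897  0.078 -0.14 ]
wrist red [428.9 150.9] [427 149   6   6  10] [ 0.842  0.115 -0.14 ]
wrist red [425.6 158.9] [424 158   5   4   7] [ 0.85   0.106 -0.14 ]
yellow (array([444.5, 158.4]), array([  382,    15,   129,   253, 10861], dtype=int32)) [ 0.834  0.111 -0.055]
yellow (array([176.6, 224.9]), array([ 123,  166,  104,  122, 5625], dtype=int32)) [ 0.746 -0.205 -0.055]
yellow (array([312.5, 299.4]), array([ 245,  242,  134,  114, 6199], dtype=int32)) [ 0.917 -0.114 -0.055]
white (array([141.3,  94.1]), array([    0,     0,   295,   263, 34234], dtype=int32)) [ 0.589 -0.171 -0.11 ]
white (array([557.5, 166.9]), array([  424,     0,   216,   393, 56486], dtype=int32)) [ 0.937  0.247 -0.11 ]
white (array([348.2,  35.4]), array([ 308,    3,   82,   66, 2164], dty
[... 3039 characters left out ...]
11455111110134yyyyyyyyy510111115552245665555555555
3342222222221111121111110yyyyyyyyyy65520111111221111555554555555
2334222222111111111111110yyyyyyyy6555530111111111111135555555555
2233322221111111111111111yyyyyy655555541111111111111112555555555
2222332211111111111111111yyyy65555555551111111111111111145555555
2222231111111111111111112yy6555556555551111111111111111113555555
2222211111111111111111111344455555544441111111111112111111255555
2222111111111111123111111111111211111111111113111114211111114555
2211111111111111155111111111111111111111111115511111311111111355
2101111111111111565111111111111111111111111115541111111110101025
1000011111111114665110000111111111111111000115553111111111000001
```

Run:
```python
from h import *
i=optics.camera_info('scene');w=optics.camera_info('wrist')
q=cv2.imread('pics/f_scene.png')
h=cv2.cvtColor(q[240:305,270:345],cv2.COLOR_BGR2HSV)
for r in h[::2]: print(''.join('y' if 18<=p[0]<=34 and p[1]>110 else 'r' if (p[0]<8 or p[0]>171) and p[1]>90 else str(min(9,int(p[2])//26)) for p in r))
for x,z,nm in((.69,-.055,'rim'),(.7,-.113,'c')):
    print(nm,proj(i,[x,.05,z]),proj(w,[x,.05,z]))
b=cv2.imread('pics/f_wrist.png')[0:130,280:440]
h=cv2.cvtColor(b,cv2.COLOR_BGR2HSV)
for r in h[::4,::2]: print(''.join('y' if 18<=p[0]<=34 and p[1]>110 else str(min(9,int(p[2])//26)) for p in r))
```

```text
yyyyyyyyyyyyyyyyyyyyyy33333333333333333333335677777777777777783233333333333
yyyyyyyyyyyyyyyyyyyyyyyyyyy333333333333333333333345677777777777777833333333
yyyyyyyyyyyyyyyyyyyyyyyyyyyyyyyyy333333333333333333333345677777788333333332
yyyyyyyyyyyyyyyyyyyyyyyyyyyyyyyyyyyyyyy333333333333333333333346333333333277
yyyyyyyyyyyyyyyyyyyyyyyyyyyyyyyyyyyyyyyyyyyyy333333333333333333333334437777
yyyyyyyyyyyyyyyyyyyyyyyyyyyyyyyyyyyyyyyyyyyyyyyyyy3333333333333333333333345
yyyyyyyyyyyyyyyyyyyyyyyyyyyyy3333334333343yyyyyyyyyyyyyy3333333333333333333
yyyyyyyyyyyyyyyyyyyyyyyyyy28888999433333333434yyyyyyyyyyyyyyyy3333333333333
yyyyyyyyyyyyyyyyyyyyyyyy6777888943333333333333334yyyyyyyyyyyyyyyyyyy3333333
yyyyyyyyyyyyyyyyyyyyyyy6778888943333338888888333334yyyyyyyyyyyyyyyyyyyyyy33
222222yyyyyyyyyyyyyyyy677788943333339888888877833333yyyyyyyyyyyyyyyyyyyyyyy
22222222222yyyyyyyyyy778887733443399888887777777733333yyyyyyyyyyyyyyyyyyyyy
22222222222222222yyy76333333344443333588887777766633333yyyyyyyyyyyyyyyyyyyy
1222222222222222213433333443343334433333347777666663333yyyyyyyyyyyyyyyyyyy1
444521222222222222433333334343443434
[... 3498 characters left out ...]
8888776335555555555555555555555555422222yyyyyyyyyyyy
233466677777777788743333333588875245555555555555555555555555543222222yyyyyyyyyyy
2245566667777777778743333333574225555555555555555555555555555543222222yyyyyyyyyy
22455566667777777778743333332222224555555555555555555555555443322222222yyyyyyyyy
555555556666777777777743322322222235555555555555555555554322222222222222yyyyyyyy
5555555556666777777777535555322222245555555555544444442222222222222222222yyyyyyy
55555555555666677776435555555422222235543222222222222222222222222222222222yyyyyy
555555555555666665455555555554222222222222222222222222222222222222222222222yyyyy
5555555555555555555555555555554222222222222222222222222222222222222222222222yyyy
```

The tub lies in the bin against the near wall. The cartridge is on the bin floor at about (0.87, 0.10), and the scene and wrist cameras agree on that. The lids and knobs have not moved, so I'm handing in.

```bash
python3 -c "
from h import *
print(order.finish_job())"
```

```text
the job is handed in; nothing more can be done
None
```

I pushed the tub with the red cartridge over the edge, and both are in the waste bin; its lid lies flat in the green tray and the other two tubs have their lids back on. I handed the job in at about 23 s, and no verdict was shown.

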